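Back the bar feed off by one notch

TASK

The bench bar feed has been wound one notch too far, so the square bar sticks out past the face of its guide block. With light pushes of a fingertip only, flip the red pawl up out of the ratchet wheel, push the wheel backward (clockwise as seen from its pegged front) by its pegs until the bar's end is flush with the guide block's steel face, and flip the pawl down again so that it sits in the next notch and holds the wheel there. Do not grip or force anything, do not push the bar itself, and leave the caliper, the star knob and the two cut blanks where they lie.

Things in the scene. Friction and masses are not known exactly. Their poses are not given: they have to be found in the camera images.
- feeder: the bar feed, fixed to the table (dark base 126 x 270 mm, green plates, grey guide blocks). Origin: on the table below the axle. x points from its pegged front to its back, y to its left, z up; (x, y, z) below are mm in this frame. Wheel at x -26 to -14, bar and blocks at x +2 to +40; in front of x -45 only the pegs and the thumb pin. Nothing fixed is higher than 140.
- wheel_hub (a point): on the axle, at (0, 0, 100); the axle runs along the feeder's x. Steel ratchet wheel, radius 60, 10 saw teeth 10 deep (one notch = 36 degrees = 0.628 rad). Four black pegs, 90 degrees apart, 14 thick, 44 from the axle, stand out of its front from x -28 to -78; at the start one is just left of the top.
- ratchet_wheel (a joint): turn of the wheel, rad: starts at -0.06 to 0; positive = backward = clockwise seen from the front (its top moves right, to -y). It stays where it is left (friction 0.13 N m, some 3 N at a peg). With the pawl down it turns forward freely, backward only until a tooth face meets the pawl, which has a little play: at 0.045, 0.67, 1.30.
- peg (a point): the peg that stands just left of the top at the start, 44 mm from the axle: point on its centre line half-way along its free length (x -55); it turns with the wheel. At wheel angle 0 it is at (-55, +14, 142), at 0.628 at (-55, -14, 142).
- pawl_pivot (a point): the pawl's pivot, on a pin parallel to the axle, at (0, -74, 119), to the right of the wheel
- pawl (a joint): swing of the red pawl, rad: 0 = down, nose in a notch; positive = lifted (clockwise seen from the front); 1.3 = flipped back onto its rest pin. Nose clear of the teeth above 0.3; on a tooth's tip it stands at about 0.2. Gravity alone moves it (0.08 kg): below about 0.55 it falls back to the wheel, above about 0.75 over to 1.3, and stays.
- thumb_pin (a point): the pawl's red thumb pin, 13 mm thick, parallel to the axle, from x -26 to -76, 38 mm from the pawl's pivot: point on its centre line at x -55; it swings with the pawl. Pawl down: at (-55, -55, 152), above and left of the pivot; pawl flipped back: at (-55, -101, 146), above and right of the pivot.
- bar_end (a point): centre of the right-hand end of the square aluminium bar (10 x 10 mm), which slides along the feeder's y axis, 20 mm per rad of the wheel (12.6 mm per notch); turning the wheel backward draws it in to the left (+y)
- guide_face (a point): centre of the outer (right-hand) side of the guide block's steel face plate, at (21, -130, 75), where the bar comes out. At the start the bar's end stands 12.6 to 14 mm outside it.
- caliper: digital caliper, 230 x 82 x 13 mm, loose, in front of the feed; bystander. Origin under its centre.
- star_knob: black star knob, 46 x 48 x 26 mm, loose; bystander. Origin under its centre.
- blank_1: cut blank of the bar, 45 x 10 x 10 mm, loose, to the right of the feed; bystander. Origin under its centre.
- blank_2: second cut blank, alike; bystander. Origin under its centre.

How it is judged (in metres and radians):
On the way, in this order (a step that is already met when the one before it is completed fails the run):
1. the pawl is lifted clear of the teeth before the wheel has been turned back (value of joint pawl above 0.35 rad and value of joint ratchet_wheel below 0.2 rad), for 0.1 s.
2. the wheel has been pushed backward by more than half a notch (value of joint ratchet_wheel above 0.33 rad), for 0.1 s.
At the end, for the whole second after the job is handed in: The bar's end is flush with the guide block's steel face within 2 mm (the wheel one notch back, 0.628 rad within 0.1), the pawl is down in the notch (below 0.1 rad), and wheel and pawl are at rest (y of bar_end in the frame of guide_face between -0.002 and 0.002 m and value of joint pawl below 0.1 rad and velocity of joint pawl between -0.1 and 0.1 rad/s and velocity of joint ratchet_wheel between -0.05 and 0.05 rad/s); the robot touches nothing.
It fails at once if the pawl is gripped or forced (more than 50 N on it) (contact force between the fingers and pawl above 50 N).
It fails at once if the wheel is gripped or forced (more than 50 N on it) (contact force between the fingers and ratchet_wheel above 50 N).
It fails at once if the bar itself is pushed (contact force between any of the fingers, the arm and bar above 2 N).
It fails at once if a bystander (caliper, star knob, blank) is moved or lifted by more than 20 mm (distance of any of caliper, star_knob, blank_1, blank_2 from where it was at the start of the episode above 0.02 m).
It also fails if it takes over 48 s, if anything falls off the work surface, if the arm or the gripper's body presses on something with over 40 N, if the wrist force passes 120 N, or if a joint passes its speed limit or range.

ROBOT

A 6-joint arm with a two-finger parallel gripper is mounted at the origin on a cart in front of the work surface, level with it; the furniture and walls round the work are solid. World frame = base frame: x ahead of the robot, y to its left, z up, the work surface at z = 0. Lengths are in m, angles in degrees, forces in N, time in s.
With the tool pointing down it reaches from about 0.4 to 0.825 m from the base axis. Payload 7 kg.
Tool frame: the origin (TCP) lies midway between the tips of the shut fingers; the grasp point (between the pads) lies 19 mm behind it (ctrl.grasp_offset is the distance from the TCP to the grasp point, in m); z points along the fingers, x is the direction in which the jaws open and shut, and the axes are right-handed (so a half turn about z gives the same grasp; the last joint's range is limited). The gripper opens to 88 mm and grips with 3 to 60 N. Pads are 19 mm wide; open, the fingers measure 130 mm over their backs; the gripper's body (78 mm by 193 mm) begins 47 mm behind the grasp point.
Start: joints at [92.768, 20.546, 0.682, 0, -70.136, -16.507], TCP at [0.16, 0.656, 0.227] pointing down, gripper open.
Joint ranges: [-176.03, 176.03], [-82.01, 121.73], [-58.28, 71.71], [-173.87, 95.51], [-174.79, -0.11], [-173.66, 173.66]. Speed limits (degrees/s): [136.94, 136.94, 172.46, 180, 180, 180].

INTERFACE

Orientations are given as [roll, pitch, yaw] about the fixed x, y, z axes, in that order (R = Rz(yaw) Ry(pitch) Rx(roll)).
In Python, from plant import sensors, snapshot, order, ctrl gives the robot as it stands.
- The arm moves only by the tool send_rows, never from a script. Its argument "commands" is a list of rows, each a list of 3 entries, a list of its own where there are three numbers: the closure, from 0 (fully open) to 1 (shut), then the shift along the world's x, y, z in units of 0.25 m (1.0 is 0.25 m), then the turn, a rotation vector about the world's x, y, z in units of 360 degrees (1.0 is 360 degrees). In form: [[hand, [x, y, z], [ax, ay, az]], ...]. A call has 1 to 12 rows; each row shifts and turns the pose as measured when the row begins; what a row does not reach is not made up. A row lasts 1/10 s, in which the tool goes at most 50 mm and 8.59 degrees, less where a joint would pass 70% of its speed; a pose out of reach is approached as far as the arm can. A call with a number of a shift or a turn outside -1 to 1 is refused whole. A call with a gripper value outside its range is refused whole. The fingers move at their own pace and stop on an object; the grip force is fixed at half the most. Time passes only in rows, so rows that do not move let the fingers close. It gives the time, the measured TCP pose, the force and the opening at its end, in the units of the state.
- sensors.get_obs(): the state, without advancing time (a new reading comes with each control period).
- snapshot(name): name is "scene" or "top"; returns a dict with "color" (400x640x3 uint8, blue, green, red), "z_map" (400x640 float32, m along the optical axis (not along the pixel's ray), 0 where there is no reading), "mtx" (3x3 intrinsics, pixels), "k1" (the pictures are not rectified: a ray, as slopes to the right and down, at radius r is drawn at 1 + k1 r^2 times it, then the intrinsics apply), "xyz" and "attitude" of the camera in the world. Camera axes: x right, y down, z forward; pixel columns grow to the right and rows downward; lengths in m; the calibration is good to about 2 mm. A picture is of the moment at which its call begins.
- order.close_job(): hands the job in, once; it reports no verdict.
The state is a dict: "clock": time; "joint_pos": joint angles; "qvel": joint speeds; "tau": joint torques, N m; "tool_pos": TCP position; "orientation": TCP orientation; "force": force on the tool from outside, world axes, zero at the start; "moment": the same for the moment, N m; "opening": finger opening in m.
Only numpy, scipy, OpenCV 4.12 (cv2) and the standard library are available. Lean on these libraries where they do the work, as an engineer would, in place of code of your own. Each camera call takes 0.05 s, during which the arm holds its last target.

## Working session

There is one attempt and no reset: what is moved stays moved. The work goes in short steps, Python scripts to look and compute and a tool call to move; the robot and the scene stay as the last step left them, time stands still between calls to the robot, and variables do not carry over. Pictures are saved under pics/ and viewed, and the job is handed in when it is done.

Besides the shell and the picture viewer there is one more tool, called after "Call:" as name(argument=value, ...), one argument or row to a line, values as JSON. send_rows: Moves the arm, as the interface text tells. Its arguments: {"type":"object","properties":{"commands":{"type":"array","items":{"type":"array"}}},"required":["commands"]}

```bash
mkdir -p pics; ls
python3 - <<'E'
from plant import sensors, snapshot, order, ctrl
import cv2
print(sensors.get_obs())
for n in ("scene","top"):
    s=snapshot(n); cv2.imwrite(f"pics/{n}0.png",s["color"]); print(n,s["mtx"],s["k1"],s["xyz"],s["attitude"])
E
```

```text
pics
{'clock': 0.0, 'joint_pos': array([ 9.27675894e+01,  2.05901933e+01,  6.35120082e-01, -2.08239941e-02,
       -7.01360702e+01, -1.65070549e+01]), 'qvel': array([ 0.02688969, -0.06342356, -0.0744135 , -0.07890418,  0.00556867,
       -0.00284573]), 'tau': array([ 4.15470122e-04, -5.82717884e+01,  2.93056834e+01,  6.99736968e+00,
        6.95154449e-03, -1.45626946e-04]), 'tool_pos': array([0.16022086, 0.65521255, 0.22564472]), 'orientation': array([-1.79992870e+02, -9.29496383e-02, -1.03746563e+02]), 'force': array([ 0.25060666, -0.21112694,  1.08747173]), 'moment': array([0.00617864, 0.05732157, 0.03247019]), 'opening': 0.08753988967279895}
scene [[493.36270767   0.         316.44694486]
 [  0.         493.36270767 195.97426336]
 [  0.           0.           1.        ]] -0.014359081611760966 [ 0.04714172 -0.7619185   0.74248681] [-124.93815488   -1.22048818  -35.03384083]
top [[516.1706372    0.         320.79342026]
 [  0.         516.1706372  200.70800029]
 [  0.           0.           1.        ]] 0.0005193654076784289 [ 0.41675782 -0.0310215   1.01369797] [-171.52277016   -1.47667016  -91.55329441]
```

View pics/scene0.png

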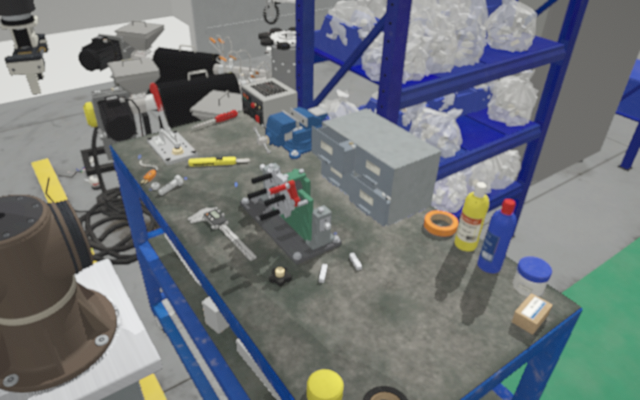

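View pics/top0.png

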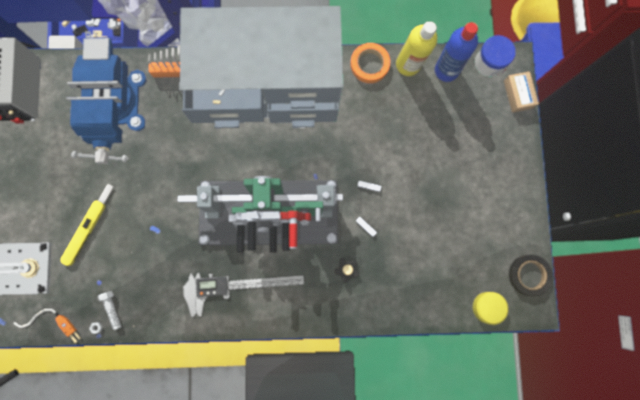

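```bash
cat > h.py <<'E'
import numpy as np, cv2
from scipy.spatial.transform import Rotation as R
from plant import sensors, snapshot, order, ctrl
def cloud(s):
    z=s["z_map"]; K=s["mtx"]; h,w=z.shape
    u,v=np.meshgrid(np.arange(w),np.arange(h))
    p=np.stack([u,v],-1).reshape(-1,1,2).astype(float)
    x=(p[...,0]-K[0,2])/K[0,0]; y=(p[...,1]-K[1,2])/K[1,1]
    rd=np.hypot(x,y); r=rd.copy()
    for _ in range(10): r=rd/(1+s["k1"]*r*r)
    f=np.where(rd>0,r/np.maximum(rd,1e-9),1)
    zz=z.reshape(-1,1)
    pc=np.stack([x*f*zz,y*f*zz,zz],-1).reshape(-1,3)
    M=R.from_euler('xyz',s["attitude"],degrees=True).as_matrix()
    P=pc@M.T+np.array(s["xyz"]); P[zz[:,0]==0]=np.nan
    return P.reshape(h,w,3)
def proj(s,P):
    M=R.from_euler('xyz',s["attitude"],degrees=True).as_matrix()
    c=(np.atleast_2d(P)-np.array(s["xyz"]))@M
    a=c[:,:2]/c[:,2:]; a=a*(1+s["k1"]*(a**2).sum(1,keepdims=True))
    return a*[s["mtx"][0,0],s["mtx"][1,1]]+[s["mtx"][0,2],s["mtx"][1,2]]
def crop(s,x0,y0,x1,y1,name,k=4):
    cv2.imwrite("pics/"+name,cv2.resize(s["color"][y0:y1,x0:x1],None,fx=k,fy=k,interpolation=cv2.INTER_CUBIC))
E
python3 - <<'E'
from h import *
for n,b in (("top",(170,165,370,300)),("scene",(180,140,380,290))):
    s=snapshot(n); crop(s,*b,n+"c.png"); P=cloud(s)
    np.save(n+".npy",P)
    z=P[...,2]; c=s["color"].astype(int)
    red=(c[...,2]>130)&(c[...,1]<70)&(c[...,0]<70)
    X=P[red&(z>.03)&(z<.2)&(P[...,0]<.7)&(P[...,0]>.2)&(abs(P[...,1])<.4)]
    print(n,len(X),X.min(0),X.max(0),X.mean(0))
    x0,y0,x1,y1=b
    print(np.nanmedian(P[300:310,250:270,2]))
    if n=="top":
      for (u,v) in [(203,188),(332,188),(180,198),(341,198),(293,220),(293,245),(240,248),(251,248),(273,248),(285,248),(205,240),(262,190),(347,269),(205,290),(300,280),(370,187),(367,227)]: print(u,v,P[v,u].round(4))
E
```

```text
top 167 [ 0.47080648 -0.03643103  0.12298491] [0.52720759 0.00939299 0.15981073] [ 0.50021521 -0.01092941  0.14987232]
-8.064194529311397e-05
203 188 [0.5804 0.1518 0.0987]
332 188 [ 0.575  -0.079   0.0998]
180 198 [0.5661 0.1968 0.0807]
341 198 [ 0.5594 -0.096   0.0801]
293 220 [ 0.5124 -0.0093  0.1569]
293 245 [ 0.4707 -0.0086  0.1588]
240 248 [0.4722 0.0876 0.0884]
251 248 [0.468  0.0615 0.1505]
273 248 [0.472  0.0304 0.0672]
285 248 [0.4682 0.0062 0.1227]
205 240 [0.4934 0.1634 0.0183]
262 190 [0.5681 0.0435 0.1348]
347 269 [ 0.4309 -0.1066  0.027 ]
205 290 [0.3988 0.1641 0.0119]
300 280 [ 0.4126 -0.0167  0.0041]
370 187 [ 0.5908 -0.1591  0.0101]
367 227 [ 0.5115 -0.1499  0.0106]
scene 183 [ 0.46939198 -0.03853637  0.1146409 ] [ 0.52725254 -0.00442226  0.16167264] [ 0.50849906 -0.01946744  0.14382026]
0.00033547339242590013
```

View pics/topc.png

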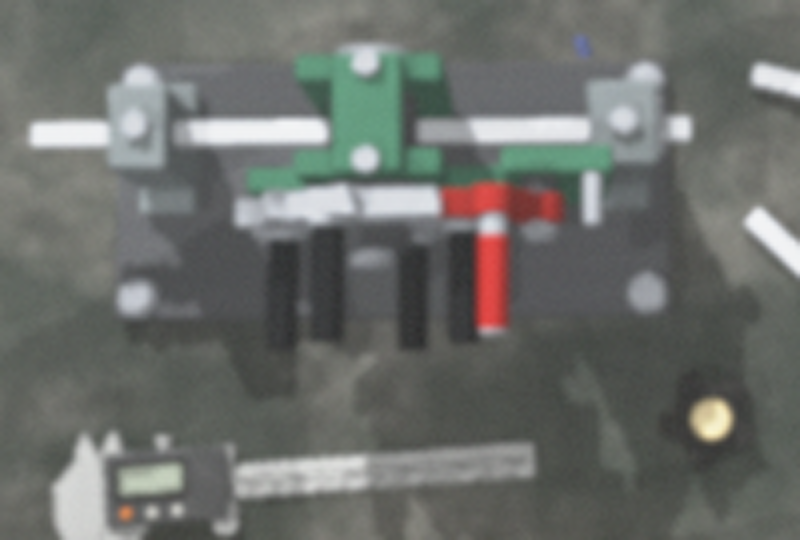

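View pics/scenec.png

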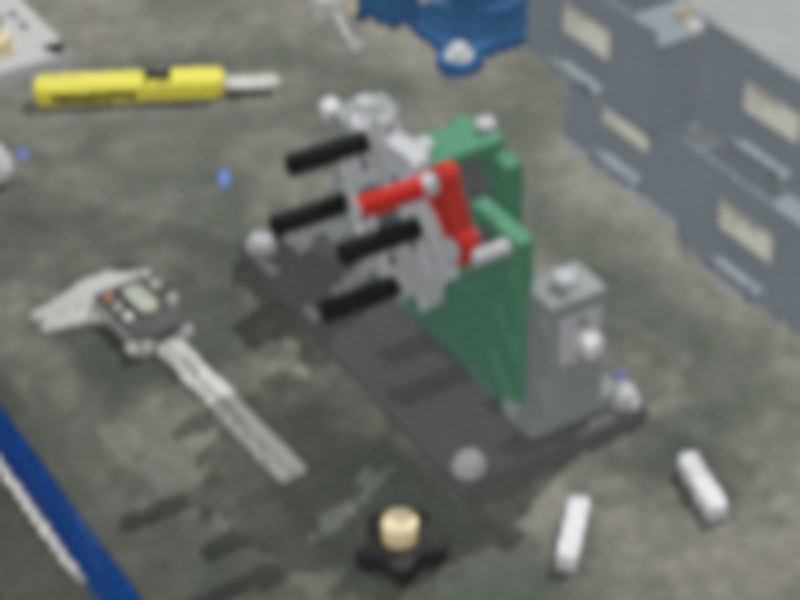

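Run:
```python
from h import *
from scipy.optimize import least_squares
s=snapshot("top"); P=cloud(s); c=s["color"].astype(int)
z=P[...,2]
m=(z>.076)&(z<.084)&(c.min(2)>150)&(P[...,0]>.54)&(P[...,0]<.58)&(abs(P[...,1])<.3)
B=P[m]; print(len(B),B.min(0),B.max(0))
a,b=np.polyfit(B[:,1],B[:,0],1); yaw=-np.arctan(a); print("yaw",np.degrees(yaw),"std",np.std(B[:,0]-a*B[:,1]-b))
Rz=R.from_euler('z',yaw).as_matrix()
# pin centre line
red=(c[...,2]>130)&(c[...,1]<70)&(c[...,0]<70)&(P[...,0]<.51)&(P[...,0]>.46)&(z>.14)
Q=P[red]; q=Q@Rz; B2=B@Rz
print("bar xf",B2[:,0].mean(),"pin yf",np.median(q[:,1]),q[:,1].min(),q[:,1].max(),"pin xf",q[:,0].min(),"ztop",q[:,2].max())
ox=B2[:,0].mean()-.021
# blocks
blk=P[(z>.094)&(z<.104)&(P[...,0]>.54)&(P[...,0]<.6)&(abs(P[...,1])<.3)]@Rz
r=blk[blk[:,1]<.0]; l=blk[blk[:,1]>.1]
print("blocks",r[:,1].min(),r[:,1].max(),l[:,1].min(),l[:,1].max(), r[:,0].min(),r[:,0].max())
base=P[(z>.008)&(z<.025)&(P[...,0]>.45)&(P[...,0]<.65)&(P[...,1]<.25)&(P[...,1]>-.12)]@Rz
print("base",np.percentile(base,[1,99],axis=0), np.median(base[:,2]))
oy=np.median(q[:,1])+.055
O=Rz@[ox,oy,0]; print("origin",O)
th=lambda w:[-55,44*np.sin(np.arctan2(14,42)-w),100+44*np.cos(np.arctan2(14,42)-w)]
s2=snapshot("scene")
for n,ss in (("top",s),("scene",s2)):
    im=cv2.resize(ss["color"],None,fx=4,fy=4,interpolation=cv2.INTER_CUBIC)
    pts=[[-78,14,142],[-28,14,142],[-78,-42,114],[-78,42,86],[-78,-14,58],[-76,-55,152],[-26,-55,152],[21,-130,75],[2,-130,75],[40,-130,75],[21,-143.5,75],[0,-74,119],[-63,-135,0],[63,-135,0],[-63,135,0],[63,135,0]]
    for p in pts:
        u=proj(ss,O+Rz@(np.array(p)/1000))[0]; cv2.circle(im,tuple(int(k) for k in (u*4+2)),5,(255,0,255),2)
    x0,y0=(170,165) if n=="top" else (200,145)
    cv2.imwrite(f"pics/{n}f.png",im[y0*4:y0*4+540,x0*4:x0*4+800])
np.savez("frame.npz",O=O,yaw=yaw)
```

```text
537 [ 0.5574116  -0.09641613  0.07623197] [0.57107051 0.20102394 0.08368928]
yaw -0.8330426971757475 std 0.0028627705122816786
bar xf 0.5632832669636617 pin yf -0.0034136766590573695 -0.006787884294313193 0.005101485791470526 pin xf 0.470857993097334 ztop 0.16007615947269882
blocks -0.07258178449642635 -0.04345039752663026 0.14533364562385642 0.17109273671987418 0.5449239159329434 0.5822636217576191
base [[ 0.48331269 -0.08239128  0.00837669]
 [ 0.60756107  0.18319437  0.02344708]] 0.012108922697716018
origin [0.54297596 0.04369671 0.        ]
```

View pics/topf.png

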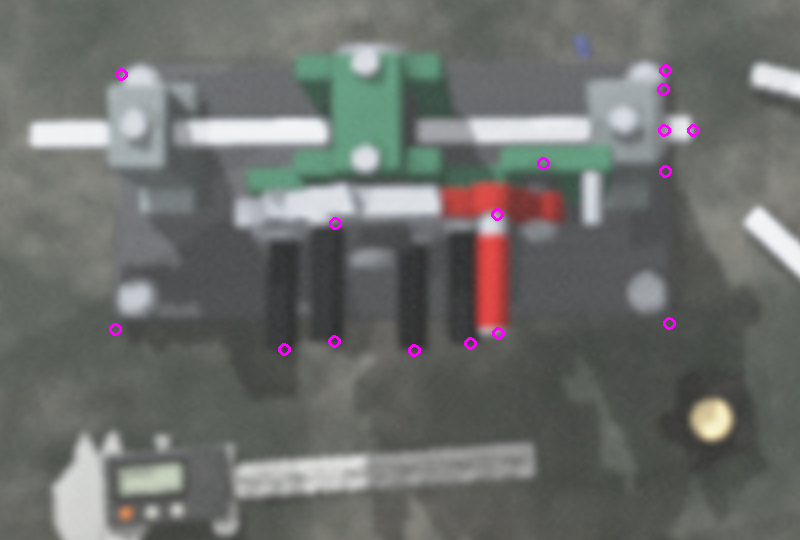

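View pics/scenef.png

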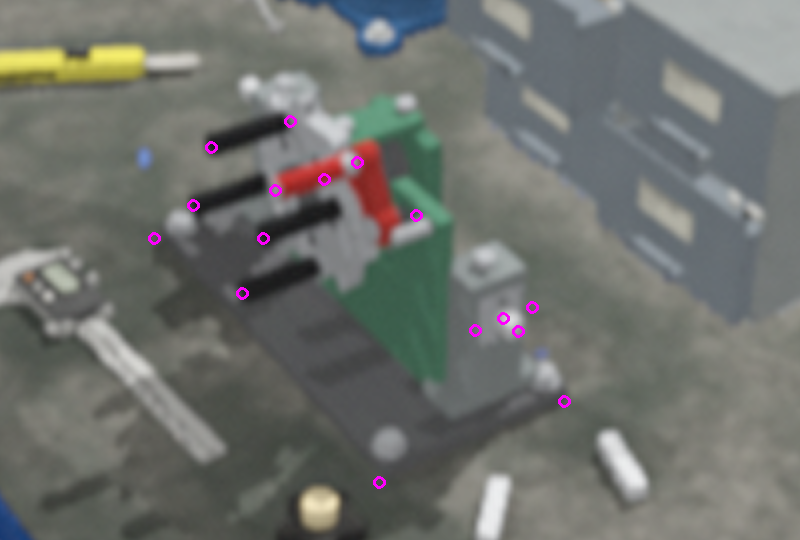

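Call:
send_rows(
  commands=[
    [1,[0,0,0.18],[0,0,0.018]],
    [1,[0,0,0.18],[0,0,0.018]],
    [1,[0.08,-0.16,0],[0,0,0]],
    [1,[0.08,-0.16,0],[0,0,0]],
    [1,[0.08,-0.16,0],[0,0,0]],
    [1,[0.08,-0.16,0],[0,0,0]],
    [1,[0.08,-0.16,0],[0,0,0]],
    [1,[0.08,-0.16,0],[0,0,0]],
    [1,[0.08,-0.16,0],[0,0,0]],
    [1,[0.08,-0.16,0],[0,0,0]],
  ],
)

```text
clock: 1.3
tool_pos: [0.3215, 0.3267, 0.3164]
orientation: [-179.8, -0.2, -89.9]
force: [1.5, 1.1, 1.3]
opening: 0.0132
```

Call:
send_rows(
  commands=[
    [1,[0.082,-0.153,0],[0,0,-0.001]],
    [1,[0.082,-0.153,0],[0,0,-0.001]],
    [1,[0.082,-0.153,0],[0,0,0]],
    [1,[0.082,-0.153,0],[0,0,0]],
    [1,[0.082,-0.153,0],[0,0,0]],
    [1,[0.082,-0.153,0],[0,0,0]],
    [1,[0.082,-0.153,0],[0,0,0]],
    [1,[0.082,-0.153,0],[0,0,0]],
    [1,[0,0,-0.1],[0,0,0]],
    [1,[0,0,-0.1],[0,0,0]],
    [1,[0,0,0],[0,0,0]],
  ],
)

```text
clock: 2.4
tool_pos: [0.4902, -0.0003, 0.2687]
orientation: [-179.4, 0.2, -91.0]
force: [-0.6, 0.0, -0.1]
opening: 0.0001
```

```bash
cat > look.py <<'E'
import sys
from h import *
n=sys.argv[1]
o=sensors.get_obs(); print(o["clock"],o["tool_pos"].round(4),o["orientation"].round(2),o["force"].round(2),round(o["opening"],4))
O=np.array([.543,.0452,0]); Rz=R.from_euler('z',-.85,degrees=True).as_matrix()
print("feeder",((o["tool_pos"]-O)@Rz*1000).round(1))
s=snapshot("scene"); crop(s,195,95,345,245,f"s{n}.png",4)
t=snapshot("top"); crop(t,190,165,350,285,f"t{n}.png",4)
a=cv2.imread(f"pics/s{n}.png"); b=cv2.imread(f"pics/t{n}.png")
a=cv2.resize(a,(400,400)); b=cv2.resize(b,(400,300)); b=cv2.copyMakeBorder(b,0,100,0,0,cv2.BORDER_CONSTANT)
cv2.imwrite(f"pics/b{n}.png",np.hstack([a,b]))
E
python3 look.py 1
```

```text
2.4 [ 4.902e-01 -3.000e-04  2.687e-01] [-179.4     0.21  -90.98] [-0.61  0.01 -0.12] 0.0001
feeder [-52.1 -46.3 268.7]
```

View pics/b1.png

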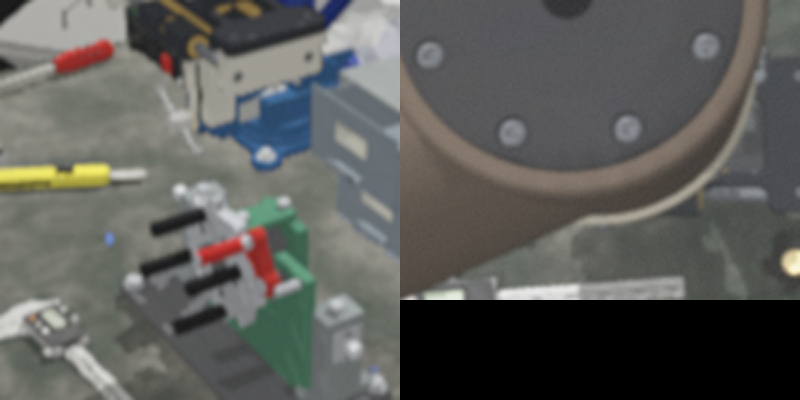

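Call:
send_rows(
  commands=[
    [1,[-0.02,0.09,0],[0,0,0]],
    [1,[0,0,-0.1],[0,0,0]],
    [1,[0,0,-0.1],[0,0,0]],
    [1,[0,0,-0.1],[0,0,0]],
    [1,[0,0,0],[0,0,0]],
  ],
)

```text
clock: 3.0
tool_pos: [0.491, 0.0278, 0.2048]
orientation: [-178.3, 0.5, -90.5]
force: [-0.2, 0.2, -0.7]
opening: 0.0002
```

```bash
sed -i 's/^cv2.imwrite(f"pics\/b.*$//' look.py; python3 look.py 2
```

```text
3.0 [0.491  0.0278 0.2048] [-178.31    0.49  -90.52] [-0.24  0.17 -0.65] 0.0002
feeder [-51.8 -18.1 204.8]
```

View pics/s2.png

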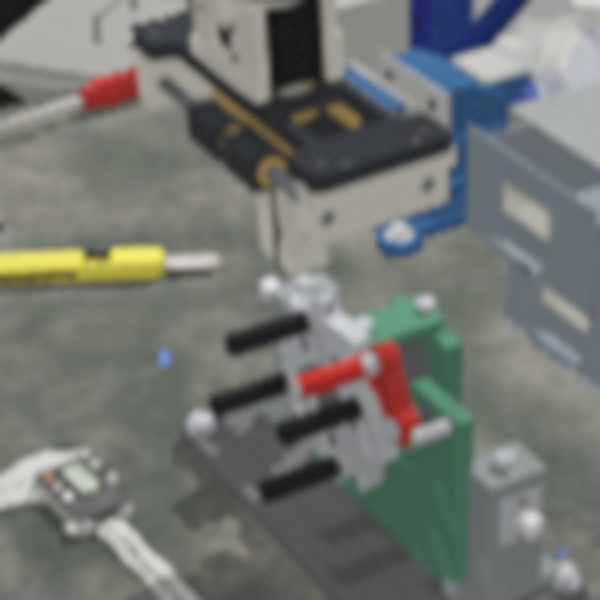

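Run:
```python
from h import *
o=sensors.get_obs(); T=o["tool_pos"]; print(o["clock"],T,o["orientation"])
s=snapshot("scene"); P=cloud(s)-T
for a,b in ((-.005,.004),(.004,.012),(.012,.025),(.025,.04),(.04,.055)):
    m=(P[...,2]>a)&(P[...,2]<b)&(abs(P[...,0])<.06)&(abs(P[...,1])<.06)
    Q=P[m]*1000; print(a,len(Q),np.percentile(Q,[2,10,50,90,98],axis=0).round(1).tolist() if len(Q) else "")
```

```text
3.1 [0.49304795 0.02809047 0.20790819] [-178.03468322    0.53623205  -90.49254459]
-0.005 11 [[-11.1, -16.3, 0.8], [-9.3, -14.6, 1.5], [-8.2, -12.9, 3.7], [8.6, 3.0, 3.8], [10.0, 5.7, 3.9]]
0.004 50 [[-12.8, -18.0, 4.3], [-11.9, -16.5, 5.5], [-7.0, -14.4, 8.3], [6.5, 8.9, 11.2], [9.8, 14.3, 11.7]]
0.012 69 [[-13.0, -18.6, 12.3], [-12.1, -17.5, 13.0], [-10.7, -11.5, 17.3], [-1.7, 9.1, 23.5], [7.4, 14.8, 24.8]]
0.025 63 [[-13.8, -19.4, 25.6], [-13.0, -17.7, 26.6], [-11.9, -5.2, 33.0], [-9.6, 11.3, 38.2], [-7.8, 14.7, 39.9]]
0.04 33 [[-14.3, -22.0, 40.5], [-13.6, -21.3, 41.6], [-12.2, -14.8, 44.6], [-10.6, 2.0, 49.7], [-8.8, 7.1, 52.7]]
```

```bash
cat > rel.py <<'E'
import sys
from h import *
o=sensors.get_obs()
O=np.array([.543,.0452,0]); Rz=R.from_euler('z',-.85,degrees=True).as_matrix()
t=O+Rz@(np.array([float(v) for v in sys.argv[1:4]])/1000)
print("clock",o["clock"],"feeder",((o["tool_pos"]-O)@Rz*1000).round(1),"F",o["force"].round(1),"rpy",o["orientation"].round(2))
Rc=R.from_euler('xyz',o["orientation"],degrees=True); Rt=R.from_euler('xyz',[180,0,-90.85],degrees=True)
print("shift units",((t-o["tool_pos"])/.25).round(4),"turn units",((Rt*Rc.inv()).as_rotvec()/(2*np.pi)).round(4))
E
python3 rel.py -57 -24 185
```

```text
clock 3.15 feeder [-49.4 -17.9 208.2] F [ 0.9 -0.7  0.1] rpy [-177.99    0.56  -90.51]
shift units [-0.0306 -0.0241 -0.0929] turn units [-0.0015  0.0056 -0.0009]
```

Call:
send_rows(
  commands=[
    [1,[-0.03,-0.025,-0.05],[-0.0015,0.0056,-0.001]],
    [1,[0,0,-0.04],[0,0,0]],
    [1,[0,0,0],[0,0,0]],
    [1,[0,0,0],[0,0,0]],
  ],
)

```text
clock: 3.55
tool_pos: [0.487, 0.0219, 0.1874]
orientation: [-179.9, 0.0, -90.9]
force: [-0.4, 0.5, 0.2]
opening: 0.0003
```

```bash
python3 rel.py -57 -27 143
```

```text
clock 3.55 feeder [-55.6 -24.1 187.4] F [-0.4  0.5  0.2] rpy [-1.799e+02  5.000e-02 -9.089e+01]
shift units [-0.0056 -0.0115 -0.1777] turn units [-0.0001  0.0003  0.0001]
```

Call:
send_rows(
  commands=[
    [1,[-0.005,0,-0.06],[0,0,0]],
    [1,[0,0,-0.06],[0,0,0]],
    [1,[0,0,-0.06],[0,0,0]],
    [1,[0,0,0],[0,0,0]],
    [1,[0,0,0],[0,0,0]],
  ],
)

```text
clock: 4.05
tool_pos: [0.4871, 0.0218, 0.1429]
orientation: [-179.7, 0.1, -90.9]
force: [-0.3, -0.5, 0.3]
opening: 0.0006
```

```bash
python3 rel.py -57 -27 143; python3 look.py 3
```

```text
clock 4.05 feeder [-55.6 -24.2 142.9] F [-0.3 -0.5  0.3] rpy [-1.7973e+02  7.0000e-02 -9.0900e+01]
shift units [-0.0059 -0.011   0.0005] turn units [-0.0002  0.0007  0.0001]
4.05 [0.4871 0.0218 0.1429] [-1.7973e+02  7.0000e-02 -9.0900e+01] [-0.33 -0.47  0.26] 0.0006
feeder [-55.6 -24.2 142.9]
```

View pics/s3.png

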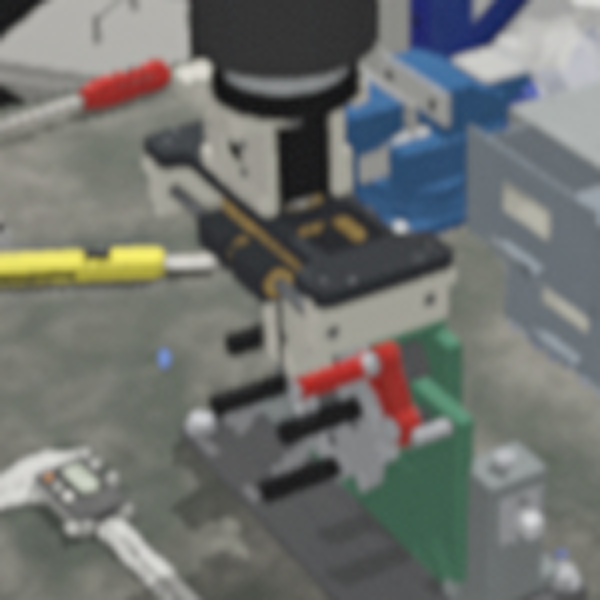

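Call:
send_rows(
  commands=[
    [1,[-0.003,-0.024,0],[0,0.0006,0]],
    [1,[0,-0.024,0],[0,0,0]],
    [1,[0,-0.024,0],[0,0,0]],
    [1,[0,-0.024,0],[0,0,0]],
    [1,[0,0,0],[0,0,0]],
  ],
)

```text
clock: 4.65
tool_pos: [0.4875, -0.0038, 0.1454]
orientation: [-179.7, 0.2, -90.9]
force: [0.1, 0.0, 0.4]
opening: 0.0001
```

```bash
python3 rel.py -57 -63 143; python3 look.py 4
```

```text
clock 4.65 feeder [-54.7 -49.8 145.4] F [0.1 0.  0.4] rpy [-179.72    0.18  -90.88]
shift units [-0.0098 -0.0527 -0.0095] turn units [-0.0005  0.0008  0.0001]
4.65 [ 0.4875 -0.0038  0.1454] [-179.72    0.18  -90.88] [0.13 0.01 0.4 ] 0.0001
feeder [-54.7 -49.8 145.4]
```

View pics/s4.png

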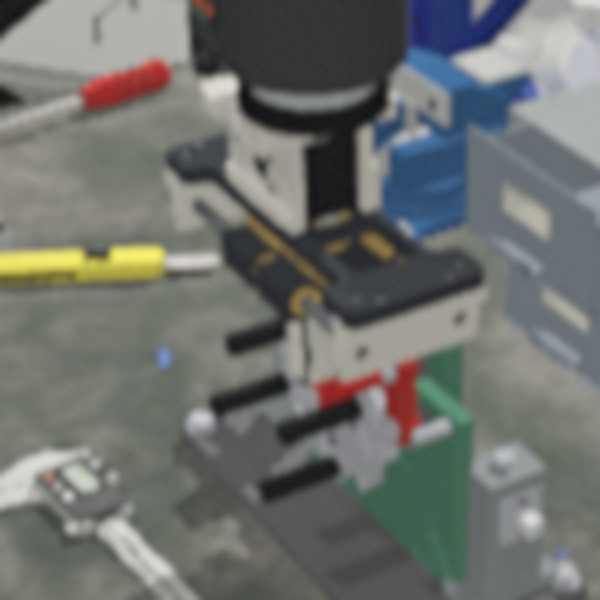

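Call:
send_rows(
  commands=[
    [1,[-0.01,-0.02,-0.008],[0,0.0006,0]],
    [1,[0,-0.02,0],[0,0,0]],
    [1,[0,-0.02,0],[0,0,0]],
    [1,[0,0,0],[0,0,0]],
    [1,[0,0,0],[0,0,0]],
  ],
)

```text
clock: 5.25
tool_pos: [0.4846, -0.0197, 0.1429]
orientation: [180.0, 0.2, -90.9]
force: [-0.6, 0.2, -0.0]
opening: 0.0003
```

```bash
python3 rel.py -57 -63 200; python3 look.py 5
```

```text
clock 5.25 feeder [-57.4 -65.7 142.9] F [-0.6  0.2 -0. ] rpy [ 1.800e+02  1.600e-01 -9.087e+01]
shift units [0.0018 0.0108 0.2286] turn units [-0.0004  0.      0.0001]
5.25 [ 0.4846 -0.0197  0.1429] [ 1.800e+02  1.600e-01 -9.087e+01] [-0.64  0.18 -0.02] 0.0003
feeder [-57.4 -65.7 142.9]
```

View pics/s5.png

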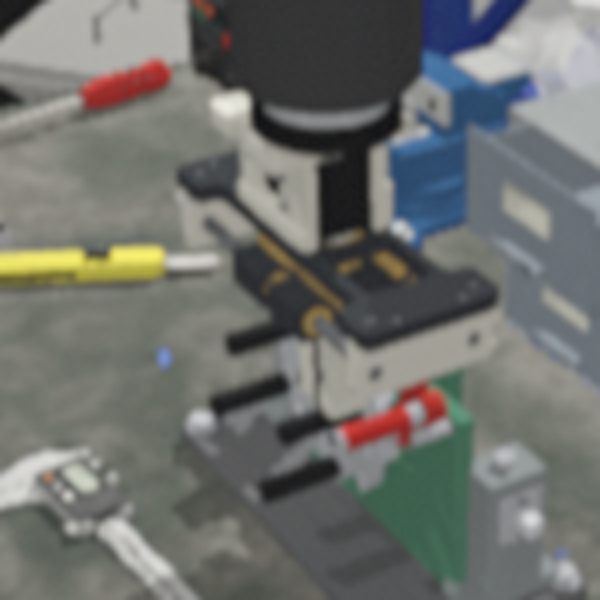

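Call:
send_rows(
  commands=[
    [1,[0,0.02,0.08],[0,0,0]],
    [1,[0,0.02,0.08],[0,0,0]],
    [1,[0,0.1,0],[0,0,0]],
    [1,[0,0.1,0],[0,0,0]],
    [1,[0,0.1,0],[0,0,0]],
    [1,[0,0.1,0],[0,0,0]],
    [1,[0,0,0],[0,0,0]],
    [1,[0,0,0],[0,0,0]],
  ],
)

```text
clock: 6.15
tool_pos: [0.4842, 0.0954, 0.1849]
orientation: [-180.0, 0.2, -90.9]
force: [-0.8, 0.6, -0.5]
opening: 0.0008
```

```bash
python3 rel.py -57 46 131
```

```text
clock 6.15 feeder [-59.5  49.3 184.9] F [-0.8  0.6 -0.5] rpy [-179.97    0.2   -90.86]
shift units [ 0.0098 -0.0135 -0.2155] turn units [-0.0006  0.0001  0.    ]
```

Call:
send_rows(
  commands=[
    [1,[0.01,-0.005,-0.07],[-0.0006,0,0]],
    [1,[0,0,-0.07],[0,0,0]],
    [1,[0,0,-0.07],[0,0,0]],
    [1,[0,0,0],[0,0,0]],
    [1,[0,0,0],[0,0,0]],
  ],
)

```text
clock: 6.65
tool_pos: [0.4873, 0.0924, 0.132]
orientation: [-179.9, 0.0, -90.9]
force: [-0.1, 0.1, -0.3]
opening: 0.0005
```

```bash
python3 rel.py -57 12 131; python3 look.py 6
```

```text
clock 6.65 feeder [-56.4  46.3 132. ] F [-0.1  0.1 -0.3] rpy [-1.7988e+02  1.0000e-02 -9.0900e+01]
shift units [-0.0043 -0.1373 -0.0041] turn units [-0.      0.0003  0.0002]
6.65 [0.4873 0.0924 0.132 ] [-1.7988e+02  1.0000e-02 -9.0900e+01] [-0.11  0.06 -0.3 ] 0.0005
feeder [-56.4  46.3 132. ]
```

View pics/s6.png

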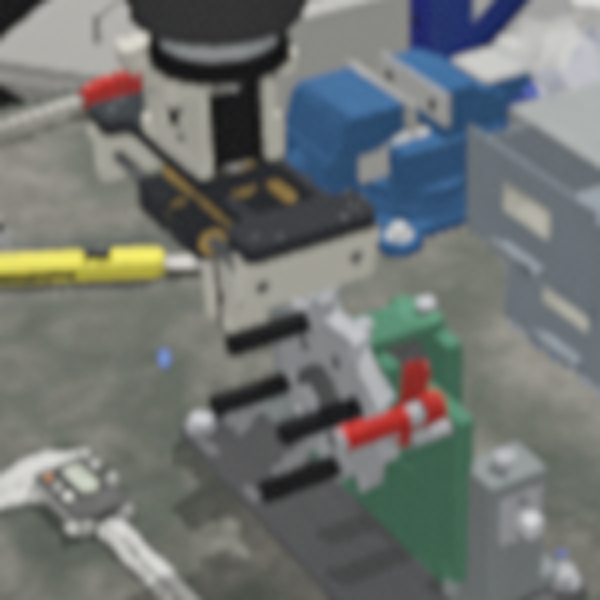

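Call:
send_rows(
  commands=[
    [1,[0,-0.02,0],[0,0,0]],
    [1,[0,-0.02,0],[0,0,0]],
    [1,[0,-0.02,0],[0,0,0]],
    [1,[0,-0.02,0],[0,0,0]],
    [1,[0,-0.016,0],[0,0,0]],
    [1,[0,0,0],[0,0,0]],
    [1,[0,0,0],[0,0,0]],
  ],
)

```text
clock: 7.45
tool_pos: [0.49, 0.0695, 0.1366]
orientation: [-179.4, 0.5, -90.9]
force: [-0.1, 3.2, -0.3]
opening: 0.0005
```

```bash
python3 rel.py -57 12 131; python3 look.py 7
```

```text
clock 7.45 feeder [-53.3  23.5 136.6] F [-0.1  3.2 -0.3] rpy [-179.38    0.46  -90.9 ]
shift units [-0.0153 -0.0457 -0.0226] turn units [-0.0013  0.0018  0.0002]
7.45 [0.49   0.0695 0.1366] [-179.38    0.46  -90.9 ] [-0.1   3.15 -0.29] 0.0005
feeder [-53.3  23.5 136.6]
```

View pics/s7.png

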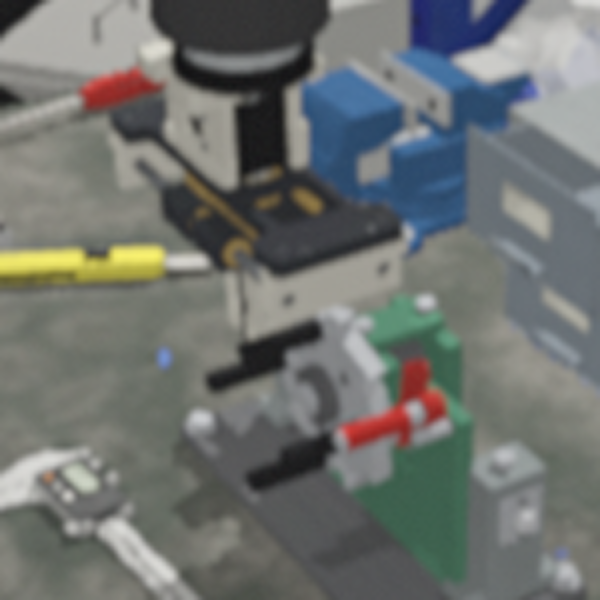

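```bash
cat > ang.py <<'E'
import sys
from h import *
O=np.array([.543,.0452,0]); Rz=R.from_euler('z',-.85,degrees=True).as_matrix()
def est(img,s,pegs,off):
    k=4; g=cv2.resize(img,None,fx=k,fy=k,interpolation=cv2.INTER_CUBIC).max(2).astype(float)
    best=[]
    for th in np.arange(-.15,.9,.01):
        m=np.zeros(g.shape,np.uint8); w=np.zeros(g.shape,np.uint8)
        for i in pegs:
            a=np.arctan2(14,42)-th-i*np.pi/2
            pp=[proj(s,O+off+Rz@(np.array([x,44*np.sin(a),100+44*np.cos(a)])/1000))[0]*k+k/2 for x in (-74,-34)]
            p,q=[tuple(int(v) for v in u) for u in pp]
            cv2.line(m,p,q,255,20); cv2.line(w,p,q,255,44)
        w=(w>0)&(m==0)
        best.append((g[w].mean()-g[m>0].mean(),th))
    return max(best)
s=snapshot("scene")
z=cv2.imread("pics/scene0.png")
for off in ([0,0,0],[0,.002,0],[0,-.002,0],[.002,0,0],[0,0,.002]):
    off=np.array(off)
    print(off,"start",[est(z,s,[i],off) for i in range(4)],"now",[est(s["color"],s,[i],off) for i in (1,2,3)])
E
python3 ang.py
```

```text
[0 0 0] start [(np.float64(72.67927726884494), np.float64(-0.01999999999999988)), (np.float64(63.21698381410864), np.float64(-0.029999999999999888)), (np.float64(50.51818975616248), np.float64(-0.049999999999999906)), (np.float64(70.47329667336307), np.float64(-0.0399999999999999))] now [(np.float64(23.628929076938633), np.float64(0.4600000000000005)), (np.float64(39.67514222390179), np.float64(0.3300000000000004)), (np.float64(55.31977481159108), np.float64(0.3100000000000004))]
[0.    0.002 0.   ] start [(np.float64(72.44045820703053), np.float64(0.06000000000000019)), (np.float64(62.482951745574475), np.float64(-0.00999999999999987)), (np.float64(50.60040318050434), np.float64(-0.15)), (np.float64(70.5667034341617), np.float64(-0.059999999999999915))] now [(np.float64(25.525832985861044), np.float64(0.5300000000000006)), (np.float64(39.53668247532241), np.float64(0.27000000000000035)), (np.float64(55.4481242697856), np.float64(0.28000000000000036))]
[ 0.    -0.002  0.   ] start [(np.float64(71.85340682621292), np.float64(-0.07999999999999993)), (np.float64(63.494058223721616), np.
[... 667 characters left out ...]
now [(np.float64(20.98949297341018), np.float64(0.48000000000000054)), (np.float64(40.720569014519384), np.float64(0.3300000000000004)), (np.float64(52.777511469226035), np.float64(0.3100000000000004))]
[0.    0.    0.002] start [(np.float64(70.88147786839946), np.float64(0.06000000000000019)), (np.float64(63.557219210795644), np.float64(0.010000000000000148)), (np.float64(49.3110835319871), np.float64(-0.12999999999999998)), (np.float64(70.30076922874767), np.float64(-0.07999999999999993))] now [(np.float64(24.162048443955882), np.float64(0.5100000000000006)), (np.float64(40.297140270127514), np.float64(0.26000000000000034)), (np.float64(55.31977481159108), np.float64(0.27000000000000035))]
```

Call:
send_rows(
  commands=[
    [1,[-0.012,-0.01,-0.016],[-0.0013,0.0018,0]],
    [1,[0,-0.015,0],[0,0,0]],
    [1,[0,-0.015,0],[0,0,0]],
    [1,[0,-0.008,0],[0,0,0]],
    [1,[0,0,0],[0,0,0]],
    [1,[0,0,0],[0,0,0]],
  ],
)

```text
clock: 8.2
tool_pos: [0.4875, 0.0573, 0.1325]
orientation: [180.0, -0.1, -90.8]
force: [-0.6, 3.3, 2.5]
opening: 0.0004
```

```bash
python3 rel.py -57 11 134; python3 ang.py|head -1; python3 look.py 8
```

```text
clock 8.2 feeder [-55.6  11.3 132.5] F [-0.6  3.3  2.5] rpy [ 1.7997e+02 -6.0000e-02 -9.0830e+01]
shift units [-0.0055 -0.001   0.0061] turn units [ 0.0002 -0.0001 -0.0001]
[0 0 0] start [(np.float64(72.67927726884494), np.float64(-0.01999999999999988)), (np.float64(63.21698381410864), np.float64(-0.029999999999999888)), (np.float64(50.51818975616248), np.float64(-0.049999999999999906)), (np.float64(70.47329667336307), np.float64(-0.0399999999999999))] now [(np.float64(42.926104539480335), np.float64(0.6300000000000007)), (np.float64(39.556331289452736), np.float64(0.5900000000000006)), (np.float64(41.307407075003965), np.float64(0.4400000000000005))]
8.25 [0.4875 0.0573 0.1325] [ 1.7997e+02 -6.0000e-02 -9.0830e+01] [0.67 2.46 0.33] 0.0004
feeder [-55.6  11.3 132.5]
```

View pics/s8.png

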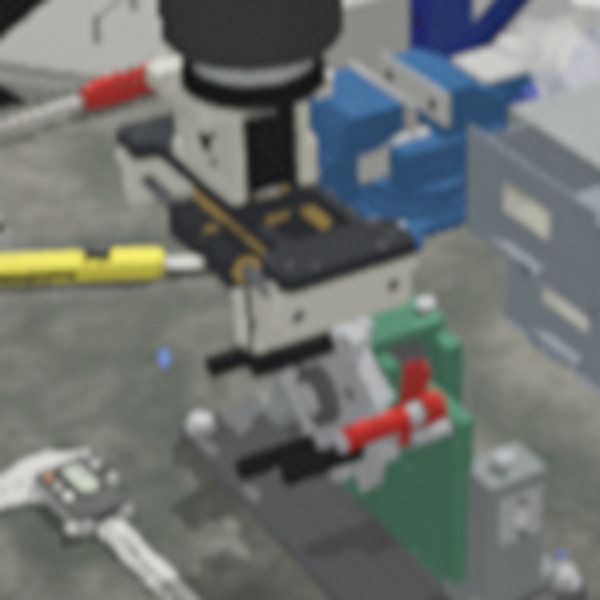

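Call:
send_rows(
  commands=[
    [1,[0,0.02,0],[0,0,0]],
    [1,[0,0.01,0.08],[0,0,0]],
    [1,[-0.005,0,0.12],[0,0,0]],
    [1,[0,-0.1,0.04],[0,0,0]],
    [1,[0,-0.12,0],[0,0,0]],
    [1,[0,-0.12,0],[0,0,0]],
    [1,[0,-0.12,0],[0,0,0]],
    [1,[0,-0.12,0],[0,0,0]],
    [1,[0,-0.05,0],[0,0,0]],
    [1,[0,0,0],[0,0,0]],
    [1,[0,0,0],[0,0,0]],
  ],
)

```text
clock: 9.45
tool_pos: [0.482, -0.0988, 0.1928]
orientation: [179.5, -0.5, -90.7]
force: [0.4, -0.2, -0.9]
opening: 0.0005
```

```bash
python3 rel.py -57 -138 138; sed -i 's/\[est(s\["color"\],s,\[i\],off) for i in (1,2,3)\]/[est(s["color"],s,[i],off) for i in range(4)]/' ang.py; python3 ang.py|head -1; python3 look.py 9
```

```text
clock 9.45 feeder [ -58.9 -144.9  192.8] F [ 0.4 -0.2 -0.9] rpy [179.47  -0.52 -90.75]
shift units [ 0.008   0.0275 -0.2191] turn units [ 0.0014 -0.0015 -0.0003]
[0 0 0] start [(np.float64(72.67927726884494), np.float64(-0.01999999999999988)), (np.float64(63.21698381410864), np.float64(-0.029999999999999888)), (np.float64(50.51818975616248), np.float64(-0.049999999999999906)), (np.float64(70.47329667336307), np.float64(-0.0399999999999999))] now [(np.float64(59.73180585296216), np.float64(0.5900000000000006)), (np.float64(44.40267920331614), np.float64(0.6300000000000007)), (np.float64(39.241992596169325), np.float64(0.5900000000000006)), (np.float64(51.70626341945436), np.float64(0.5700000000000006))]
9.5 [ 0.482  -0.0985  0.1928] [179.47  -0.51 -90.71] [-0.15  0.28  0.29] 0.0003
feeder [ -58.9 -144.6  192.8]
```

View pics/s9.png

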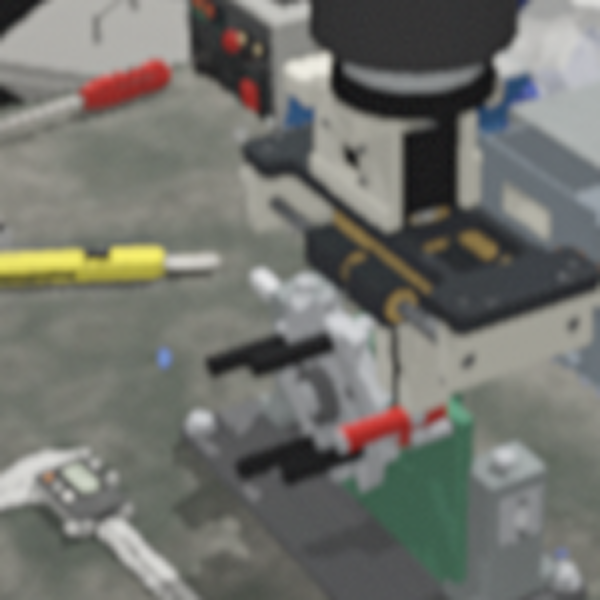

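Call:
send_rows(
  commands=[
    [1,[0.008,0.016,-0.07],[0.0014,-0.0015,0]],
    [1,[0,0,-0.07],[0,0,0]],
    [1,[0,0,-0.07],[0,0,0]],
    [1,[0,0,0],[0,0,0]],
    [1,[0,0,0],[0,0,0]],
  ],
)

```text
clock: 10.1
tool_pos: [0.4857, -0.0901, 0.1403]
orientation: [-179.8, 0.0, -90.3]
force: [1.5, 1.2, 1.1]
opening: 0.0003
```

```bash
python3 rel.py -57 -92 138; python3 look.py 10
```

```text
clock 10.1 feeder [ -55.2 -136.1  140.3] F [1.5 1.2 1.1] rpy [-1.798e+02  3.000e-02 -9.030e+01]
shift units [-0.0044  0.1765 -0.0092] turn units [-0.0001  0.0006 -0.0015]
10.1 [ 0.4857 -0.0901  0.1403] [-1.798e+02  3.000e-02 -9.030e+01] [1.48 1.19 1.06] 0.0003
feeder [ -55.2 -136.1  140.3]
```

View pics/s10.png

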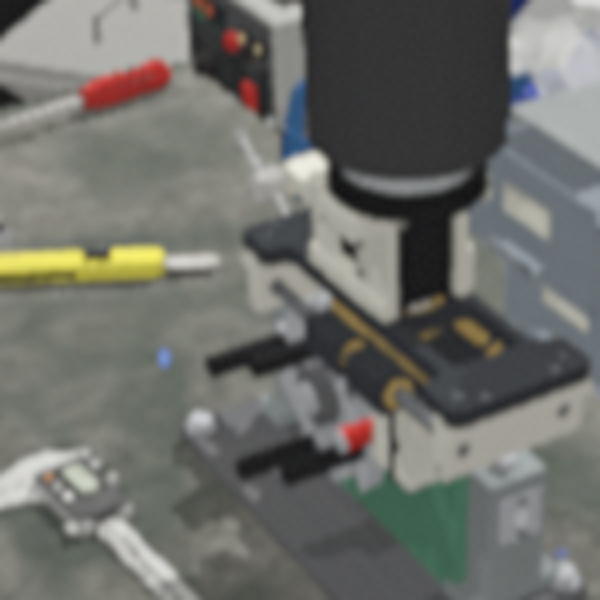

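Call:
send_rows(
  commands=[
    [1,[-0.005,0.025,-0.005],[0,0,-0.0015]],
    [1,[0,0.025,0],[0,0,0]],
    [1,[0,0.025,0],[0,0,0]],
    [1,[0,0.025,0],[0,0,0]],
    [1,[0,0.025,0],[0,0,0]],
    [1,[0,0.015,0],[0,0,0]],
    [1,[0,0,0],[0,0,0]],
    [1,[0,0,0],[0,0,0]],
  ],
)

```text
clock: 11.0
tool_pos: [0.486, -0.0578, 0.1474]
orientation: [-179.4, -0.5, -90.7]
force: [-0.0, 0.1, 0.2]
opening: 0.0006
```

```bash
python3 rel.py -57 -92 138; python3 look.py 11
```

```text
clock 11.0 feeder [ -55.5 -103.8  147.4] F [-0.   0.1  0.2] rpy [-179.43   -0.54  -90.7 ]
shift units [-0.0054  0.0473 -0.0375] turn units [ 0.0015  0.0016 -0.0004]
11.0 [ 0.486  -0.0578  0.1474] [-179.43   -0.54  -90.7 ] [-0.04  0.14  0.22] 0.0006
feeder [ -55.5 -103.8  147.4]
```

View pics/s11.png

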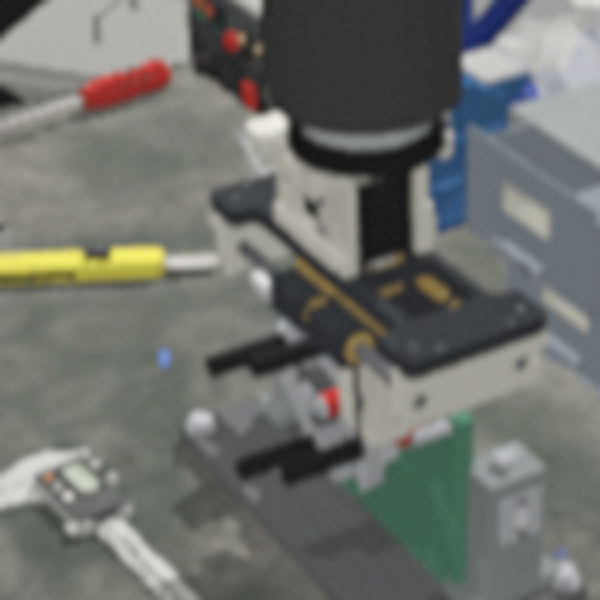

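Pin is coming over, now at about y −81 (pawl ≈0.7). I continue and lower the drifted height a little.

Call:
send_rows(
  commands=[
    [1,[-0.005,0.015,-0.025],[0.0015,0.0016,0]],
    [1,[0,0.015,0],[0,0,0]],
    [1,[0,0.015,0],[0,0,0]],
    [1,[0,0.01,0],[0,0,0]],
    [1,[0,0,0],[0,0,0]],
    [1,[0,0,0],[0,0,0]],
  ],
)

```text
clock: 11.7
tool_pos: [0.4843, -0.043, 0.1395]
orientation: [179.8, 0.0, -90.7]
force: [-0.7, -0.3, -0.7]
opening: 0.0001
```

```bash
python3 rel.py -57 -92 138; python3 look.py 12
```

```text
clock 11.7 feeder [-57.4 -89.  139.5] F [-0.7 -0.3 -0.7] rpy [ 1.7981e+02  3.0000e-02 -9.0730e+01]
shift units [ 0.0013 -0.0119 -0.006 ] turn units [-0.0001 -0.0005 -0.0003]
11.7 [ 0.4843 -0.043   0.1395] [ 1.7981e+02  3.0000e-02 -9.0730e+01] [-0.66 -0.28 -0.69] 0.0001
feeder [-57.4 -89.  139.5]
```

View pics/s12.png

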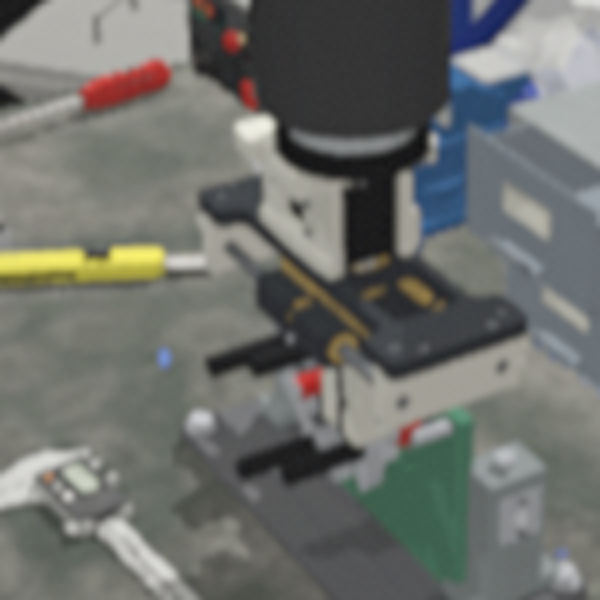

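Call:
send_rows(
  commands=[
    [1,[0,-0.04,0],[0,0,0]],
    [1,[0,0,0.12],[0,0,0]],
    [1,[0,0,0.18],[0,0,0]],
    [1,[0,0,0.18],[0,0,0]],
    [1,[0,0,0.18],[0,0,0]],
    [1,[-0.06,0.16,0],[0,0,0]],
    [1,[-0.06,0.16,0],[0,0,0]],
    [1,[-0.06,0.16,0],[0,0,0]],
    [1,[-0.06,0.16,0],[0,0,0]],
    [1,[-0.06,0.16,0],[0,0,0]],
    [1,[-0.06,0.16,0],[0,0,0]],
    [1,[-0.06,0.16,0],[0,0,0]],
  ],
)

```text
clock: 13.0
tool_pos: [0.3739, 0.2238, 0.3131]
orientation: [179.9, 0.2, -91.5]
force: [0.6, -0.4, 0.6]
opening: 0.0005
```

Call:
send_rows(
  commands=[
    [1,[-0.03,0.18,0],[0,0,0]],
    [1,[-0.03,0.18,0],[0,0,0]],
    [1,[-0.03,0.18,0],[0,0,0]],
    [1,[0,0,0],[0,0,0]],
    [1,[0,0,0],[0,0,0]],
  ],
)

```text
clock: 13.5
tool_pos: [0.3488, 0.366, 0.3135]
orientation: [180.0, 0.3, -91.2]
force: [0.1, -0.2, -0.8]
opening: 0.0004
```

```bash
python3 look.py 13; python3 ang.py|head -1
python3 - <<'E'
from h import *
O=np.array([.543,.0452,0]); Rz=R.from_euler('z',-.85,degrees=True).as_matrix()
s=snapshot("top"); P=cloud(s); c=s["color"].astype(int); z=P[...,2]
red=(c[...,2]>130)&(c[...,1]<70)&(c[...,0]<70)&(P[...,0]<.51)&(P[...,0]>.46)&(z>.13)&(z<.2)
q=(P[red]-O)@Rz*1000; print("pin",len(q),np.median(q,axis=0),q.max(0))
E
```

```text
13.5 [0.3488 0.366  0.3135] [179.96   0.3  -91.25] [ 0.07 -0.15 -0.81] 0.0004
feeder [-199.   317.9  313.5]
[0 0 0] start [(np.float64(72.67927726884494), np.float64(-0.01999999999999988)), (np.float64(63.21698381410864), np.float64(-0.029999999999999888)), (np.float64(50.51818975616248), np.float64(-0.049999999999999906)), (np.float64(70.47329667336307), np.float64(-0.0399999999999999))] now [(np.float64(58.13090217882802), np.float64(0.6200000000000007)), (np.float64(46.173362147406735), np.float64(0.6100000000000007)), (np.float64(34.501121378285475), np.float64(0.6100000000000007)), (np.float64(50.426671852675305), np.float64(0.5700000000000006))]
pin 158 [-54.83626635 -54.79393598 156.28111593] [-37.60998488 -48.08107411 160.11079104]
```

View pics/s13.png

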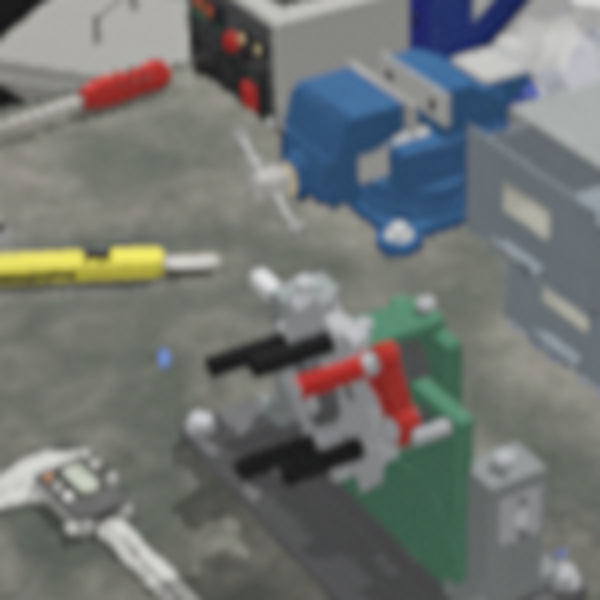

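View pics/t13.png

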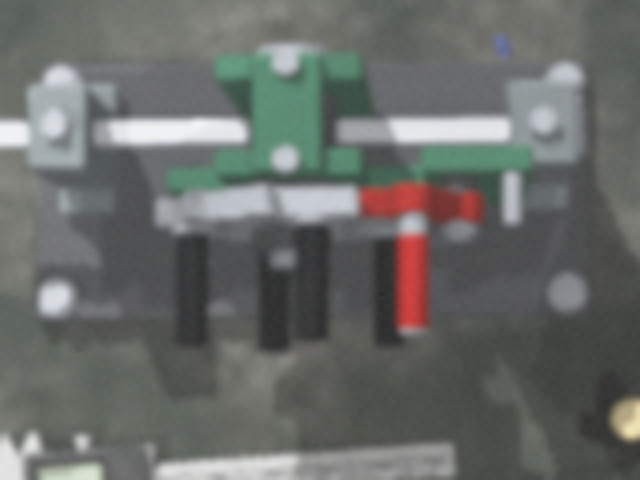

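Run:
```python
from h import *
a=cv2.imread("pics/top0.png"); s=snapshot("top"); b=s["color"]
for im in (a,b):
    r=im[195:202,:].min(2).mean(0); seg=r[160:195]
    hi,lo=seg[-12:].mean() if 0 else 200,80
    i=np.where(r[160:200]>(150))[0][0]+160
    e=i-1+(150-r[i-1])/(r[i]-r[i-1]); print("left end col",e)
P=cloud(s); print("mm/px",np.linalg.norm(P[198,190]-P[198,180])*100)
print(sensors.get_obs()["qvel"].round(2))
order.close_job()
```

```text
left end col 176.43965517241378
left end col 169.83272727272728
mm/px nan
[ 0.08 -0.14  0.07 -0.05 -0.04 -0.18]
the job is handed in; nothing more can be done
```

I did the job and handed it in at about 13.6 s of the 48 s allowed. My last checks put the bar's end flush within the 2 mm tolerance, though two of my measurements disagree on how closely.

With the shut fingertips I:
- pushed the thumb pin over, so the pawl flipped back onto its rest pin;
- pushed the top peg to turn the wheel backward;
- pushed the thumb pin back from the right, so the pawl dropped in;
- moved the arm clear.

The highest force I read at the tool between moves was about 4 N.

**Last checks before handing in:**
- **Wheel:** the peg positions in the scene camera gave 0.57 to 0.62 rad, most of them about 0.61. The target is 0.628 ± 0.1, so the bar should be out by about 0.4 mm.
- **Pawl:** the thumb pin measured y −54.8 mm, against −55 for fully down. The picture shows the pawl in the notch.
- **Bar:** no bar is visible sticking out past the guide block's face from above.
- **Bar travel:** its left end moved 6.6 pixels, roughly 12 mm. The depth reading I wanted for the scale failed, so I used an estimated scale. About 13.3 mm was needed, so this check suggests up to about 1.3 mm of residual. That is more than the peg reading gives, but still within 2 mm.
- **Loose items:** the arm stayed well away from the caliper, star knob and blanks. The caliper and the star knob look unmoved in the pictures, but I did not measure any of the four again.

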